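# Make up two sampling kits at the diluter bench

### The job

Make up the two sampling kits in their trays. The blue tray gets the amber bottle and the red-lidded pot, standing upright in the two far bays (one in each, either way round), and the temperature logger lying flat, display up, in the long near bay; the yellow tray gets the blue-lidded pot upright in either far bay and the orange scoop lying flat, bowl mouth up, in the long bay. Set everything down gently on the bay floors without dropping it, and leave the green-lidded pot and the clear bottle where they stand.

Things in the scene. Friction and masses are not known exactly. Their poses are not given: they have to be found in the camera images.
- bottle_amber: A small glass reagent bottle, brown (amber) glass with a white cap, standing: straight body 44 mm in diameter up to a height of 54 mm, then a shoulder and a cap of 28 mm diameter; 85 mm tall; about 110 g. Origin at the centre of its underside, z up; round, so yaw means nothing. Belongs in the blue kit.
- pot_red: A small sample pot with screw lid, red lid on a white body, standing: 41 mm diameter at the lid (39 mm at the body), 60 mm tall, the lid being the top 14 mm; about 60 g. Origin at the centre of its underside, z up; round, so yaw means nothing. Belongs in the blue kit.
- logger: A temperature logger, a white rounded block lying flat with a dark display and a blue and a red button on top: 95 mm along its x, 34 mm along its y, 30 mm tall; about 90 g. Origin at the centre of its underside, z up. Best gripped across its 34 mm width. Belongs in the blue kit.
- pot_blue: A small sample pot with screw lid, blue lid on a white body, standing: 41 mm diameter at the lid (39 mm at the body), 60 mm tall, the lid being the top 14 mm; about 60 g. Origin at the centre of its underside, z up; round, so yaw means nothing. Belongs in the yellow kit.
- scoop: Orange plastic sampling scoop lying level, bowl mouth up: 123 mm long along its x, 30 mm tall, about 60 g. Origin at mid-length on the underside, z up, x from handle to bowl. Handle: bar from x = -65 to 15 mm, 16 mm wide (y), between 16 and 30 mm up, a foot under its free end. Bowl: x = 14 to 60 mm, 40 mm wide, 26 mm tall. It balances at x = 0: grip the handle across at x about -8 mm.
- pot_green: A small sample pot with screw lid, green lid on a white body, standing: 41 mm diameter at the lid (39 mm at the body), 60 mm tall, the lid being the top 14 mm; about 60 g. Origin at the centre of its underside, z up; round, so yaw means nothing. Not wanted: stays where it is.
- bottle_clear: A small glass reagent bottle, clear glass with a black cap, standing: straight body 44 mm in diameter up to a height of 54 mm, then a shoulder and a cap of 28 mm diameter; 85 mm tall; about 110 g. Origin at the centre of its underside, z up; round, so yaw means nothing. Not wanted: stays where it is.
- tray_blue: Blue kit tray, fixed: 150 mm along its x, 170 mm along its y; floor 4 mm thick; walls 4 mm thick, tops 12 mm above the bench. Origin at the centre of its underside; its x points away from the robot (within 10 degrees). Near the robot one long bay, inside 64 (x) by 162 mm, centre x = -39 mm, y = 0; beyond it two far bays, inside 74 (x) by 81 mm, centres x = 34, y = +42 and -42 mm.
- tray_yellow: Yellow kit tray, fixed: 150 mm along its x, 170 mm along its y; floor 4 mm thick; walls 4 mm thick, tops 12 mm above the bench. Origin at the centre of its underside; its x points away from the robot (within 10 degrees). Near the robot one long bay, inside 64 (x) by 162 mm, centre x = -39 mm, y = 0; beyond it two far bays, inside 74 (x) by 81 mm, centres x = 34, y = +42 and -42 mm.

How it is judged (in metres and radians):
At the end, for the whole second after the job is handed in: Right things in the right trays, on the bay floors (origin 1-8 mm up), tilt under 0.12 rad, released, at rest. In tray frame: standing things x 12 to 56 mm, y within 68 mm; logger and scoop x -60 to -16 mm, y within 40 mm (x of bottle_amber in the frame of tray_blue between 0.012 and 0.056 m and y of bottle_amber in the frame of tray_blue between -0.068 and 0.068 m and z of bottle_amber in the frame of tray_blue between 0.001 and 0.008 m and angle between each of bottle_amber, pot_red, logger, pot_blue, scoop's own z axis and vertical below 0.12 rad and linear speed of each of bottle_amber, pot_red, logger, pot_blue, scoop below 0.02 m/s and angular speed of each of bottle_amber, pot_red, logger, pot_blue, scoop below 0.2 rad/s and x of pot_red in the frame of tray_blue between 0.012 and 0.056 m and y of pot_red in the frame of tray_blue between -0.068 and 0.068 m and z of pot_red in the frame of tray_blue between 0.001 and 0.008 m and x of logger in the frame of tray_blue between -0.06 and -0.016 m and y of logger in the frame of tray_blue between -0.04 and 0.04 m and z of logger in the frame of tray_blue between 0.001 and 0.008 m and x of pot_blue in the frame of tray_yellow between 0.012 and 0.056 m and y of pot_blue in the frame of tray_yellow between -0.068 and 0.068 m and z of pot_blue in the frame of tray_yellow between 0.001 and 0.008 m and x of scoop in the frame of tray_yellow between -0.06 and -0.016 m and y of scoop in the frame of tray_yellow between -0.04 and 0.04 m and z of scoop in the frame of tray_yellow between 0.001 and 0.008 m); the robot touches nothing.
It fails at once if the green-lidded pot or the clear bottle is moved by more than 20 mm or knocked over (distance of any of pot_green, bottle_clear from where it was at the start of the episode above 0.02 m or angle between any of pot_green, bottle_clear's own z axis and vertical above 0.5 rad).
It fails at once if a thing of the kits is dropped or thrown (faster than 0.9 m/s while the fingers do not touch it, a fall of about 40 mm) ((linear speed of bottle_amber above 0.9 m/s and contact force between bottle_amber and the fingers below 0.01 N) or (linear speed of pot_red above 0.9 m/s and contact force between pot_red and the fingers below 0.01 N) or (linear speed of logger above 0.9 m/s and contact force between logger and the fingers below 0.01 N) or (linear speed of pot_blue above 0.9 m/s and contact force between pot_blue and the fingers below 0.01 N) or (linear speed of scoop above 0.9 m/s and contact force between scoop and the fingers below 0.01 N)).
It also fails if it takes over 120 s, if anything falls off the work surface, if the arm or the gripper's body presses on something with over 40 N, if the wrist force passes 120 N, or if a joint passes its speed limit or range.

### The arm

A 6-joint arm with a two-finger parallel gripper is mounted at the origin on the work surface. World frame = base frame: x ahead of the robot, y to its left, z up, the work surface at z = 0. Lengths are in m, angles in degrees, forces in N, time in s.
With the tool pointing down it reaches from about 0.3 to 0.75 m from the base axis. Payload 8.5 kg.
Tool frame: the origin (TCP) lies on the centre line of the jaws, within the pads' length; the fingertips stand 14 mm ahead of it and the grasp point (between the pads) lies 5 mm behind it; z points along the fingers, x is the direction in which the jaws open and shut, and the axes are right-handed (so a half turn about z gives the same grasp; the last joint's range is limited). The gripper opens to 85 mm and grips with 20 to 120 N. Pads are 22 mm wide; open, the fingers measure 114 mm over their backs; the gripper's body (76 mm by 85 mm) begins 54 mm behind the grasp point. The pads swing forward as they close: fully open they stand 13 mm farther back than shut.
Start: joints at [52.179, 21.807, 74.336, -0, 83.858, -12.336], TCP at [0.237, 0.496, 0.223] pointing down, gripper open.
Joint ranges: [-178.18, 178.18], [-50.72, 133.34], [12.68, 142.11], [-81.47, 261.47], [9.98, 163.14], [-165.26, 165.26]. Speed limits (degrees/s): [136.94, 136.94, 180, 180, 180, 180].

### API

Orientations are given as a 3x3 rotation matrix whose columns are the frame's x, y, z axes.
In Python, from rig import * gives the robot as it stands.
- The arm moves only by the shell command python3 -m crank 'ROWS' [FORCE]. ROWS is JSON, one flat list of numbers, 7 for each row, row after row: the turn, a rotation vector about the world's x, y, z in rad, then the shift along the world's x, y, z in m, then the opening in per cent of the stroke, from 0 (shut) to 100 (fully open). A call has 1 to 20 rows; each row shifts and turns the commanded pose from where the row before left it; what a row does not reach is not made up. A row lasts 1/10 s, in which the tool goes at most 50 mm and 8.59 degrees, less where a joint would pass 70% of its speed; a pose out of reach is approached as far as the arm can. A call is refused whole if a number of a shift passes 0.05 or a number of a turn 0.15, either way. A call with a gripper value outside its range is refused whole. The fingers move at their own pace and stop on an object; FORCE is the grip in N (left out, the last holds). Time passes only in rows, so rows that do not move let the fingers close. It gives the time, the measured TCP pose, the force and the opening at its end, in the units of the state.
- observe(): the state, without advancing time (a new reading comes with each control period).
- get_image(name): name is "scene" or "top"; returns a dict with "frame" (420x560x3 uint8, red, green, blue), "fov_y" (degrees; the focal length in pixels is half the picture's height over the tangent of half this angle, whatever the lens; pixels are square), "cx", "cy" (the principal point, pixels), "k1" (the pictures are not rectified: a ray, as slopes to the right and down, at radius r is drawn at 1 + k1 r^2 times it, then the intrinsics apply), "world_to_cam" (4x4, takes a point from world to camera coordinates). Camera axes: x right, y up, looking along -z (the intrinsics and any distortion apply to the point x, -y, -z); pixel columns grow to the right and rows downward; lengths in m; the calibration is good to about 2 mm. A picture is of the moment at which its call begins. There is no depth.
- close_job(): hands the job in, once; it reports no verdict.
The state is a dict: "time_s": time; "q": joint angles; "qvel": joint speeds; "joint_efforts": joint torques, N m; "position": TCP position; "tool_rot": TCP orientation; "ft_force": force on the tool from outside, world axes, zero at the start; "wrist_torque": the same for the moment, N m; "grip_width": finger opening in m.
Only numpy, scipy, OpenCV 4.12 (cv2) and the standard library are available. Lean on these libraries where they do the work, as an engineer would, in place of code of your own. Each camera call takes 0.05 s, during which the arm holds its last target. There are 200 camera calls.

## Working session

There is one attempt and no reset: what is moved stays moved. The work goes in short steps, Python scripts to look and compute and a shell command to move; the robot and the scene stay as the last step left them, time stands still between calls to the robot, and variables do not carry over. Pictures are saved under pics/ and viewed, about 12 in all and at most 16, crops included, and the job is handed in when it is done.

```bash
mkdir -p pics; ls
python3 - <<'E'
from rig import *
import cv2
for n in("scene","top"):
    d=get_image(n); cv2.imwrite(f"pics/{n}0.png",d["frame"][:,:,::-1]); print(n,d["fov_y"],d["cx"],d["cy"],d["k1"],d["world_to_cam"])
print(observe())
E
```

```text
pics
scene 43.403348379045916 275.0968893557525 212.09052018809365 -0.07368213974107526 [[-0.2690958   0.96310923  0.00283731  0.14826202]
 [-0.79136724 -0.22278769  0.56930092  0.38474155]
 [ 0.54893109  0.15095114  0.82212433 -1.37889136]
 [ 0.          0.          0.          1.        ]]
top 44.6697250459024 280.8519344335453 206.52432697752673 -0.16648866427100478 [[-0.0243916  -0.99968336 -0.00618373 -0.00495647]
 [ 0.98588032 -0.02507894  0.16556282 -0.48310869]
 [-0.16566548 -0.00205808  0.98617986 -1.00301029]
 [ 0.          0.          0.          1.        ]]
{'time_s': 0.1, 'q': array([ 5.21793424e+01,  2.18368543e+01,  7.43793490e+01,  2.32818088e-03,
        8.38587809e+01, -1.23346770e+01]), 'qvel': array([ 0.04441753, -0.04106441, -0.12052814,  0.08216253, -0.00412383,
        0.02728745]), 'joint_efforts': array([ 3.79751291e-03, -4.49223697e+01, -2.31655079e+01, -1.57935083e-04,
        3.72156675e-03, -5.36640607e-05]), 'position': array([0.23646969, 0.49626585, 0.22208236]), 'tool_rot': array([[ 4.30293653e-01,  9.02688582e-01, -8.34411594e-04],
       [ 9.02688074e-01, -4.30294344e-01, -1.00902971e-03],
       [-1.26988219e-03, -3.19034315e-04, -9.99999143e-01]]), 'ft_force': array([ 0.18355673,  0.25263376, -0.03214846]), 'wrist_torque': array([ 0.02065052, -0.01652528,  0.010569  ]), 'grip_width': 0.08543516822167162}
```

View pics/scene0.png

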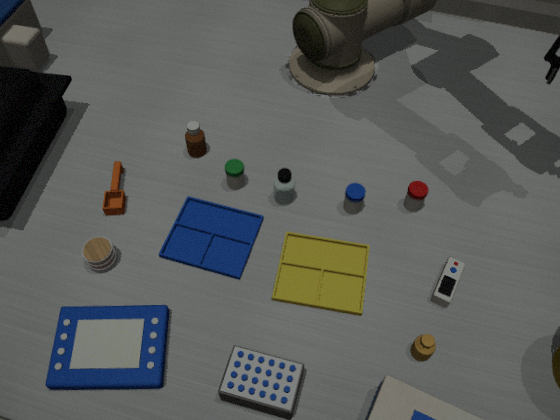

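View pics/top0.png

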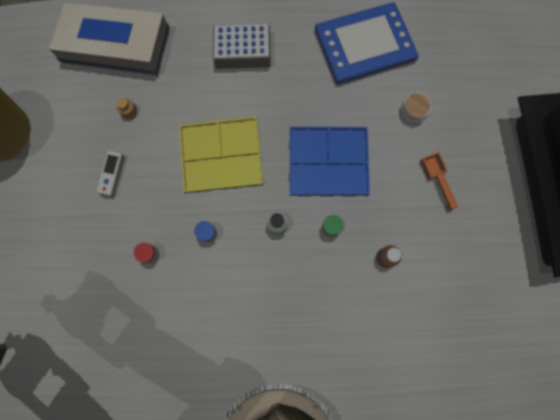

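The top view shows the blue tray at about (330,160) and the yellow tray at (221,155). The red lid is at (145,253), the blue lid at (205,231) and the green lid at (333,226). The clear bottle is at (277,222), the amber bottle's cap at (393,256), the scoop at (440,181) and the logger at (110,174).

```bash
cat > h.py <<'E'
from rig import *
import cv2, numpy as np
def cast(d,px,z):
    f=d["frame"].shape[0]/2/np.tan(np.radians(d["fov_y"])/2)
    K=np.array([[f,0,d["cx"]],[0,f,d["cy"]],[0,0,1.]])
    # drawn = ray*(1+k1 r^2), r of the undistorted ray
    u=cv2.undistortPointsIter(np.array(px,float).reshape(-1,1,2),K,np.array([d["k1"],0,0,0.]),None,None,(3,50,1e-9)).reshape(-1,2)
    T=np.array(d["world_to_cam"]);R=T[:3,:3];o=-R.T@T[:3,3]
    v=np.c_[u[:,0],-u[:,1],-np.ones(len(u))]@R
    return (o+v*((z-o[2])/v[:,2])[:,None])[:,:2]
def mask(im,cond,box):
    r,g,b=[im[:,:,i].astype(int) for i in range(3)]
    m=cond(r,g,b).astype(np.uint8); k=np.zeros_like(m); x0,y0,x1,y1=box; k[y0:y1,x0:x1]=1
    m*=k; n,l,s,c=cv2.connectedComponentsWithStats(m)
    return (l==1+np.argmax(s[1:,4])).astype(np.uint8)
def pts(m): return np.argwhere(m)[:,::-1].astype(float)
def rect(w):
    (c,s,a)=cv2.minAreaRect((w*1000).astype(np.float32)); return np.round(c,1),np.round(s,1),round(a,1)
red=lambda r,g,b:(r>60)&(r>2*g)&(r>2*b)
blue=lambda r,g,b:(b>50)&(b>2*r)&(b>1.4*g)
green=lambda r,g,b:(g>40)&(g>1.5*r)&(g>1.3*b)
yellow=lambda r,g,b:(r>60)&(g>60)&(b<0.6*g)
orange=lambda r,g,b:(r>60)&(r>1.6*g)&(b<0.7*g+10)
E
python3 - <<'E'
from h import *
d=get_image("top");im=d["frame"]
for n,f,b,z in[("red",red,(120,230,170,275),.055),("blue",blue,(180,210,230,255),.055),("green",green,(310,205,355,245),.055)]:
    m=mask(im,f,b);p=pts(m);print(n,len(p),cast(d,p.mean(0)[None],z),rect(cast(d,p,.058)))
for n,f,b in[("tb",blue,(270,110,390,210)),("ty",yellow,(165,105,280,205))]:
    p=pts(mask(im,f,b));print(n,len(p),rect(cast(d,p,.012)))
    
p=pts(mask(im,orange,(405,140,475,220)));w=cast(d,p,.026);print("scoop",len(p),rect(w))
m=mask(im,lambda r,g,b:(r>135)&(b>120),(90,140,135,205));p=pts(m);print("logger",len(p),rect(cast(d,p,.028)))
p=pts(mask(im,lambda r,g,b:(b>130),(380,240,410,270)));print("ambercap",len(p),p.mean(0),cast(d,p.mean(0)[None],.083))
p=pts(mask(im,lambda r,g,b:(r<45),(262,205,292,240)));print("clearcap",len(p),cast(d,p.mean(0)[None],.083))
a=im[145:215,410:470];l=im[145:205,85:140];b=im[235:280,365:415]
cv2.imwrite("pics/z.png",np.hstack([cv2.resize(q,(260,300),interpolation=0)for q in(a,l,b)])[:,:,::-1])
print(im[165,112],im[155,116],im[170,90])
E
```

```text
red 265 [[0.39413359 0.26156963]] (array([393.4, 260.9]), array([35.4, 34.2]), 89.2)
blue 255 [[0.43503284 0.13795841]] (array([434.2, 137.9]), array([34.6, 33.9]), 44.2)
green 277 [[ 0.44051098 -0.11960646]] (array([ 439.9, -119.2]), array([34.1, 36.3]), 87.9)
tb 5139 (array([ 584.7, -121.6]), array([165.7, 145.9]), 88.6)
ty 5204 (array([605.4, 110.4]), array([149.3, 167.6]), 4.7)
scoop 425 (array([ 528.5, -354.6]), array([116.2,  28.8]), 18.3)
logger 133 (array([545. , 355.7]), array([26.9, 38.4]), 77.7)
ambercap 115 [393.94782609 254.25217391] [[ 0.37610708 -0.23436272]]Traceback (most recent call last):
  File "<stdin>", line 11, in <module>
  File "h.py", line 15, in mask
    return (l==1+np.argmax(s[1:,4])).astype(np.uint8)
                 ~~~~~~~~~^^^^^^^^^
    return _wrapfunc(a, 'argmax', axis=axis, out=out, **kwds)
    return bound(*args, **kwds)
ValueError: attempt to get argmax of an empty sequence
```

Run:
```python
from h import *
d=get_image("top");im=d["frame"]
o=[]
for q in (im[145:215,410:470],im[145:205,85:140],im[235:280,365:415]):
    o.append(cv2.resize(np.clip(q.astype(int)*2,0,255).astype(np.uint8),(260,300),interpolation=0))
cv2.imwrite("pics/z.png",np.hstack(o)[:,:,::-1])
```

```text
(no output)
```

View pics/z.png

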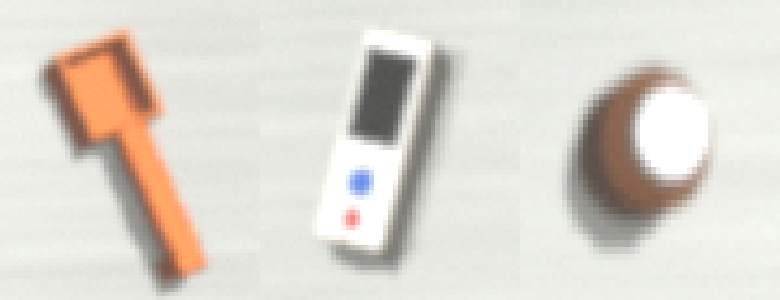

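The crop shows the scoop with its bowl at the upper left and handle at the lower right, the logger with its display end away from the robot, and the amber bottle's cap.

Run:
```python
from h import *
d=get_image("top")
L=np.array([[106,30],[176,38],[126,252],[54,235]])/[4.727,5]+[85-.5,145-.5]
w=cast(d,L,.03);print("logger c",w.mean(0)); v=w[0]+w[1]-w[2]-w[3];print(np.linalg.norm(v)/2,np.degrees(np.arctan2(v[1],v[0])))
H=np.array([[194,269],[133,130]])/[4.333,4.286]+[410-.5,145-.5]
B=np.array([[52,62],[128,30],[162,112],[80,147]])/[4.333,4.286]+[410-.5,145-.5]
h=cast(d,H,.03);b=cast(d,B,.026);print("handle",h,"bowl",b.mean(0))
v=h[1]-h[0];n=np.linalg.norm(v);a=v/n;print(n,np.degrees(np.arctan2(v[1],v[0])),"origin est",h[0]+a*65,h[1]-a*.0145, "frombowl",b.mean(0)-a*.037)
v=b.mean(0)-h[0];print(np.degrees(np.arctan2(v[1],v[0])),np.linalg.norm(v))
a=v/np.linalg.norm(v);print("grip x=-8:",h[0]+a*.057)
s=observe();R=s["tool_rot"];print(np.degrees(np.arctan2(R[1,0],R[0,0])))
for n,c,t in(("b",[.5847,-.1216],-1.4),("y",[.6054,.1104],4.7)):
    t=np.radians(t);Q=np.array([[np.cos(t),-np.sin(t)],[np.sin(t),np.cos(t)]])
    for p in((.034,.042),(.034,-.042),(-.039,0)):print(n,p,np.array(c)+Q@p)
```

```text
logger c [0.56835649 0.34800031]
0.09342447172830393 -12.556831672705417
handle [[ 0.47373437 -0.38070085]
 [ 0.54396811 -0.35571279]] bowl [ 0.56675168 -0.34497682]
0.07454650132253791 19.58475616601144 origin est [61.71326779 21.40735887] [ 0.53030698 -0.36057321] frombowl [ 0.53189226 -0.35737925]
21.00967826419147 0.09964149511268196
grip x=-8: [ 0.526945   -0.36026489]
64.51389102871924
b (0.034, 0.042) [ 0.619716   -0.08044323]
b (0.034, -0.042) [ 0.6176637  -0.16441816]
b (-0.039, 0) [ 0.54571164 -0.12064715]
y (0.034, 0.042) [0.63584425 0.15504468]
y (0.034, -0.042) [0.64272709 0.07132714]
y (-0.039, 0) [0.56653114 0.1072044 ]
```

```bash
python3 -m crank '[0,0,0.0227,0.0332,-0.0148,-0.012,100, 0,0,0.0227,0.0332,-0.0148,-0.012,80, 0,0,0.0227,0.0332,-0.0148,-0.012,80, 0,0,0.0227,0.0332,-0.0148,-0.012,80, 0,0,0.0227,0.0332,-0.0148,-0.012,80, 0,0,0.0227,0.0332,-0.0148,-0.012,80, 0,0,0.0227,0.0332,-0.0148,-0.012,80, 0,0,0.0227,0.0332,-0.0148,-0.012,80, 0,0,0.0227,0.0332,-0.0148,-0.012,80, 0,0,0.0227,0.0332,-0.0148,-0.012,80, 0,0,0,0,0,0,80, 0,0,0,0,0,0,80, 0,0,0,0,0,0,80]' 30
python3 - <<'E'
from h import *
d=get_image("scene");cv2.imwrite("pics/s1.png",cv2.resize(d["frame"][200:340,370:560],(760,560))[:,:,::-1])
R=observe()["tool_rot"];print(np.degrees(np.arctan2(R[1,0],R[0,0])))
E
```

```text
time_s: 1.55
position: [0.5679, 0.3491, 0.103]
tool_rot: [[0.216, 0.977, 0.0], [0.977, -0.216, 0.0], [0.0, 0.0, -1.0]]
ft_force: [0.2, 0.5, -0.4]
grip_width: 0.0683
77.58033301185367
```

View pics/s1.png

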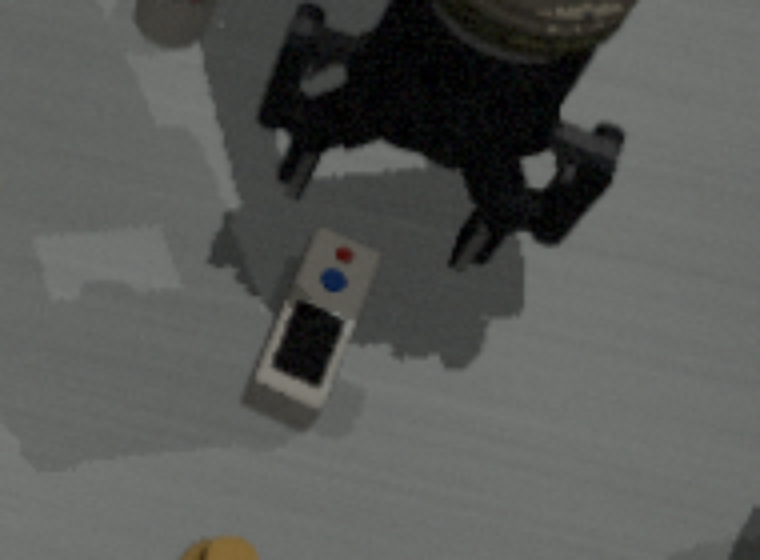

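The gripper hangs over the logger, aligned with it. The logger's top centre is at about scene pixel (449,278). I'll cross-check it from this view and then descend.

```bash
python3 - <<'E'
from h import *
d=get_image("scene")
# top-face corners in crop: near L, near R, far R, far L
C=np.array([[322,230],[380,250],[320,410],[256,382]])/4+[369.6,199.6]
w=cast(d,C,.03);print(w,w.mean(0))
f=lambda n,f_,b:print(n,cast(d,pts(mask(d["frame"],f_,b)).mean(0)[None],.055))
f("red",red,(395,170,440,215));f("blue",blue,(335,170,375,215));f("green",green,(215,150,255,190))
E
python3 -m crank '[0,0,0,0,0,-0.02,80, 0,0,0,0,0,-0.02,80, 0,0,0,0,0,-0.02,80, 0,0,0,0,0,-0.016,80, 0,0,0,0,0,0,80, 0,0,0,0,0,0,80]'
```

```text
[[0.52123296 0.34461073]
 [0.52491362 0.37311708]
 [0.61804667 0.35238208]
 [0.61159109 0.32198765]] [0.56894608 0.34802439]
red [[0.3905104  0.26064641]]
blue [[0.432955   0.13621451]]
green [[ 0.43908403 -0.12211374]]
time_s: 2.25
position: [0.5685, 0.349, 0.0275]
tool_rot: [[0.215, 0.977, 0.001], [0.977, -0.215, 0.0], [0.0, 0.001, -1.0]]
ft_force: [0.8, -0.7, 0.0]
grip_width: 0.0683
```

```bash
python3 -m crank '[0,0,0,0,0,0,0, 0,0,0,0,0,0,0, 0,0,0,0,0,0,0, 0,0,0,0,0,0,0, 0,0,0,0,0,0,0, 0,0,0,0,0,0,0, 0,0,0,0,0,0.01,0, 0,0,0,0,0,0.02,0, 0,0,0,0,0,0.02,0, 0,0,0,0,0,0.03,0, 0,0,0,0,0,0.02,0, 0,0,0,0,0,0,0]' 35
python3 -m crank '[0,0,-0.08,-0.001,-0.02,0,0, 0,0,-0.08,-0.001,-0.025,0,0, 0,0,-0.08,-0.001,-0.025,0,0, 0,0,-0.08,-0.001,-0.025,0,0, 0,0,-0.08,-0.001,-0.025,0,0, 0,0,-0.08,-0.001,-0.025,0,0, 0,0,-0.08,-0.001,-0.025,0,0, 0,0,-0.08,-0.001,-0.025,0,0, 0,0,-0.08,-0.001,-0.025,0,0, 0,0,-0.08,-0.001,-0.025,0,0, 0,0,-0.08,-0.001,-0.025,0,0, 0,0,-0.08,-0.001,-0.025,0,0, 0,0,-0.08,-0.001,-0.025,0,0, 0,0,-0.08,-0.001,-0.025,0,0, 0,0,-0.08,-0.001,-0.025,0,0, 0,0,-0.08,-0.001,-0.025,0,0, 0,0,-0.08,-0.001,-0.025,0,0, 0,0,-0.02,-0.002,-0.025,0,0, 0,0,0,-0.003,-0.025,0,0, 0,0,0,0,0,0,0]'
python3 -m crank '[0,0,0,0,0,0,0]'
```

```text
time_s: 3.45
position: [0.5699, 0.349, 0.1306]
tool_rot: [[0.216, 0.976, 0.006], [0.976, -0.216, 0.002], [0.004, 0.006, -1.0]]
ft_force: [0.3, 0.5, 0.9]
grip_width: 0.0003
time_s: 5.45
position: [0.5462, -0.1239, 0.126]
tool_rot: [[1.0, -0.03, -0.001], [-0.03, -1.0, -0.0], [-0.001, 0.0, -1.0]]
ft_force: [0.6, 0.2, 0.2]
grip_width: -0.0003
time_s: 5.55
position: [0.5463, -0.1214, 0.1261]
tool_rot: [[1.0, -0.028, -0.001], [-0.028, -1.0, 0.001], [-0.001, -0.001, -1.0]]
ft_force: [0.3, 0.3, 0.3]
grip_width: -0.0001
```

Run:
```python
from h import *
d=get_image("scene");cv2.imwrite("pics/s2.png",cv2.resize(d["frame"][100:310,140:420],(800,600))[:,:,::-1])
R=observe()["tool_rot"];print(np.degrees(np.arctan2(R[1,0],R[0,0])),observe()["position"])
```

```text
-1.5439652840038942 [ 0.54639241 -0.12089358  0.12624141]
```

View pics/s2.png

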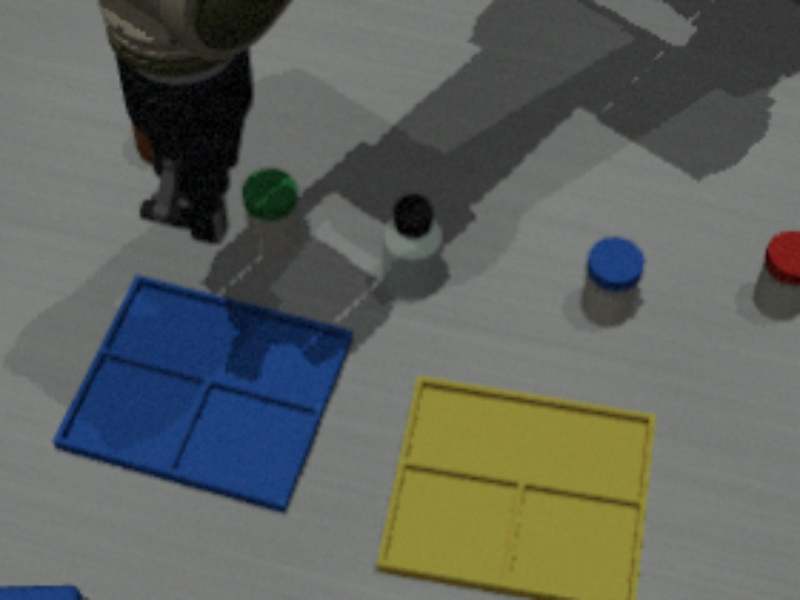

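The view shows the gripper shut and empty above the blue tray, so the grip missed. I'll find where the logger is now.

Run:
```python
from h import *
d=get_image("top");im=d["frame"];q=im[130:210,75:155]
cv2.imwrite("pics/z2.png",cv2.resize(np.clip(q.astype(int)*2,0,255).astype(np.uint8),(560,560),interpolation=1)[:,:,::-1])
```

```text
(no output)
```

View pics/z2.png

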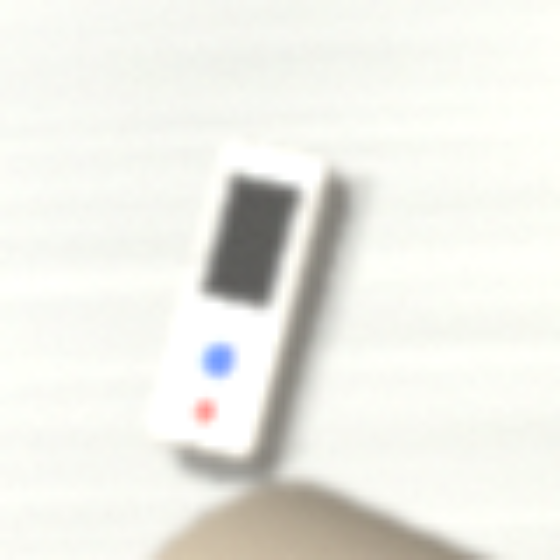

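The logger has not moved (centre about (108.7,172.3), as before). The fingers either had not closed yet or slipped off. I'll take the nearby amber bottle first, watching the finger width as they close.

```bash
python3 -m crank '[0,0,0,-0.0285,-0.019,0,90, 0,0,0,-0.0285,-0.019,0,90, 0,0,0,-0.0285,-0.019,0,90, 0,0,0,-0.0285,-0.019,0,90, 0,0,0,-0.0285,-0.019,0,90, 0,0,0,-0.0285,-0.019,0,90, 0,0,0,0,0,0,90, 0,0,0,0,0,0,90, 0,0,0,0,0,0,90]'
python3 - <<'E'
from h import *
d=get_image("scene");im=d["frame"];cv2.imwrite("pics/s3.png",cv2.resize(im[90:210,120:300],(780,520))[:,:,::-1])
E
```

```text
time_s: 6.55
position: [0.3764, -0.2348, 0.1267]
tool_rot: [[1.0, -0.026, 0.0], [-0.026, -1.0, -0.0], [0.0, 0.0, -1.0]]
ft_force: [0.1, -0.5, -0.8]
grip_width: 0.0771
```

View pics/s3.png

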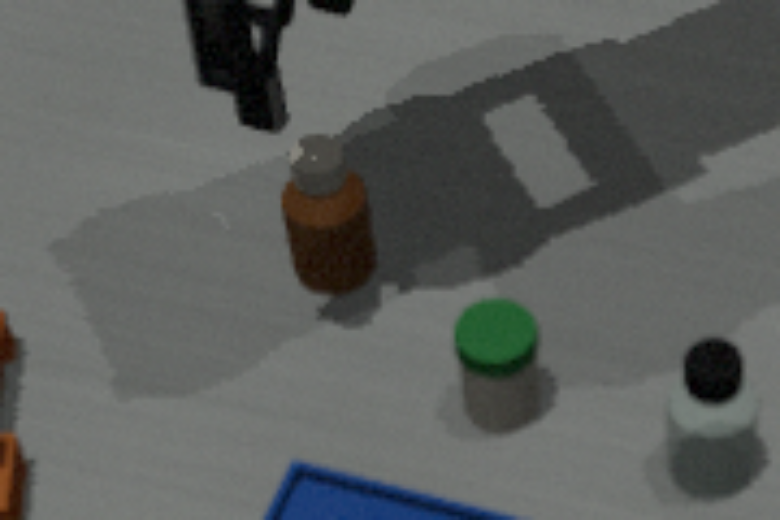

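The amber bottle stands upright below the open gripper, with its cap top at about scene pixel (193,125).

```bash
python3 - <<'E'
from h import *
d=get_image("scene");print(cast(d,[[193.2,125.0]],.083))
E
python3 -m crank '[0,0,0,0,0,-0.02,90, 0,0,0,0,0,-0.02,90, 0,0,0,0,0,-0.02,90, 0,0,0,0,0,-0.02,90, 0,0,0,0,0,-0.013,90, 0,0,0,0,0,0,0, 0,0,0,0,0,0,0, 0,0,0,0,0,0,0, 0,0,0,0,0,0,0, 0,0,0,0,0,0,0]' 35
python3 -m crank '[0,0,0,0,0,0,0, 0,0,0,0,0,0,0, 0,0,0,0,0,0,0]'
```

```text
[[ 0.37297954 -0.23460515]]
time_s: 7.65
position: [0.3761, -0.2358, 0.0343]
tool_rot: [[1.0, -0.027, 0.001], [-0.027, -1.0, -0.001], [0.001, 0.001, -1.0]]
ft_force: [0.1, 1.5, 7.1]
grip_width: 0.0422
time_s: 7.95
position: [0.3761, -0.2358, 0.0343]
tool_rot: [[1.0, -0.027, 0.001], [-0.027, -1.0, -0.001], [0.001, 0.001, -1.0]]
ft_force: [0.4, 1.9, 7.1]
grip_width: 0.042
```

```bash
python3 -m crank '[0,0,0,0,0,0.01,0, 0,0,0,0,0,0.02,0, 0,0,0,0,0,0.025,0, 0,0,0,0,0,0.025,0, 0,0,0,0.014,0.004,0,0, 0,0,0,0.0265,0.0079,0,0, 0,0,0,0.0265,0.0079,0,0, 0,0,0,0.0265,0.0079,0,0, 0,0,0,0.0265,0.0079,0,0, 0,0,0,0.0265,0.0079,0,0, 0,0,0,0.0265,0.0079,0,0, 0,0,0,0.0265,0.0079,0,0, 0,0,0,0.0265,0.0079,0,0, 0,0,0,0.014,0.004,0,0, 0,0,0,0,0,0,0, 0,0,0,0,0,0,0, 0,0,0,0,0,0,0]'
```

```text
time_s: 9.65
position: [0.6149, -0.1644, 0.1133]
tool_rot: [[1.0, -0.027, -0.001], [-0.027, -1.0, 0.0], [-0.001, -0.0, -1.0]]
ft_force: [-0.0, -0.3, -0.2]
grip_width: 0.0421
```

```bash
python3 -m crank '[0,0,0,0.002,0,-0.02,0, 0,0,0,0,0,-0.02,0, 0,0,0,0,0,-0.015,0, 0,0,0,0,0,-0.01,0, 0,0,0,0,0,-0.005,0, 0,0,0,0,0,-0.003,0, 0,0,0,0,0,-0.001,0, 0,0,0,0,0,0,0, 0,0,0,0,0,0,0]'
```

```text
time_s: 10.55
position: [0.6179, -0.1644, 0.0401]
tool_rot: [[1.0, -0.027, 0.001], [-0.027, -1.0, -0.0], [0.001, 0.0, -1.0]]
ft_force: [-0.1, 0.0, -0.8]
grip_width: 0.0418
```

Run:
```python
from h import *
d=get_image("scene");cv2.imwrite("pics/s4.png",cv2.resize(d["frame"][150:300,130:310],(720,600))[:,:,::-1])
```

```text
(no output)
```

View pics/s4.png

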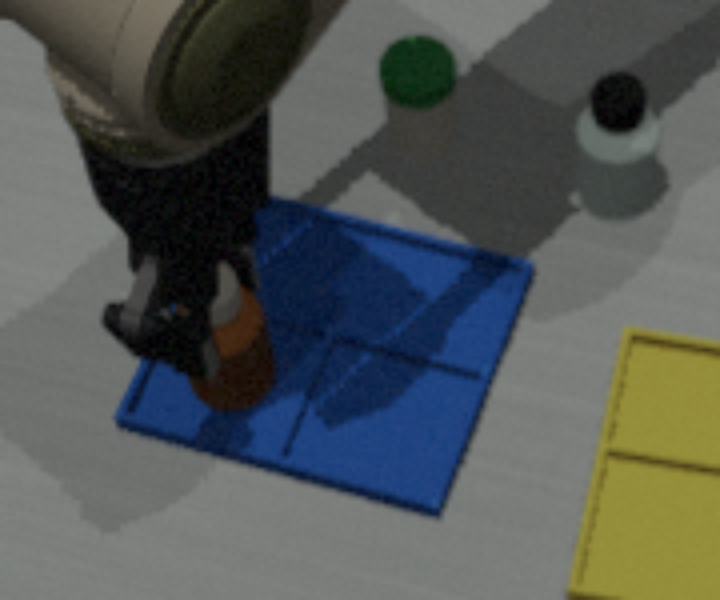

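The bottle is upright in the far right bay of the blue tray and still held. I'll lower the last millimetres by feel.

```bash
python3 -m crank '[0,0,0,0,0,-0.001,0, 0,0,0,0,0,-0.0005,0,0,0,0,0,0,0,0]'; python3 -m crank '[0,0,0,0,0,-0.0005,0,0,0,0,0,0,0,0]'
```

```text
time_s: 10.9
position: [0.6177, -0.1644, 0.0385]
tool_rot: [[1.0, -0.027, 0.0], [-0.027, -1.0, -0.0], [0.0, 0.0, -1.0]]
ft_force: [-0.2, -0.2, 2.6]
grip_width: 0.0421
time_s: 11.1
position: [0.6178, -0.1645, 0.0384]
tool_rot: [[1.0, -0.027, 0.001], [-0.027, -1.0, -0.0], [0.001, 0.0, -1.0]]
ft_force: [-2.0, 0.4, 6.7]
grip_width: 0.0418
```

```bash
python3 -m crank '[0,0,0,0,0,0,80,0,0,0,0,0,0,80,0,0,0,0,0,0,80,0,0,0,0,0,0,80,0,0,0,0,0,0,80,0,0,0,0,0,0,80,0,0,0,0,0,0.015,80,0,0,0,0,0,0.03,80,0,0,0,0,0,0.03,80,0,0,0,0,0,0.03,80]'
python3 -m crank '[0,0,-0.1187,-0.0094,-0.0197,0,70,0,0,-0.1187,-0.0094,-0.0197,0,60,0,0,-0.1187,-0.0094,-0.0197,0,60,0,0,-0.1187,-0.0094,-0.0197,0,60,0,0,-0.1187,-0.0094,-0.0197,0,60,0,0,-0.1187,-0.0094,-0.0197,0,60,0,0,-0.1187,-0.0094,-0.0197,0,60,0,0,-0.1187,-0.0094,-0.0197,0,60,0,0,-0.1187,-0.0094,-0.0197,0,60,0,0,-0.1187,-0.0094,-0.0197,0,60,0,0,0,0,0,-0.03,60,0,0,0,0,0,-0.03,60,0,0,0,0,0,0,60,0,0,0,0,0,0,60]'
python3 - <<'E'
from h import *
R=observe()["tool_rot"];print(np.degrees(np.arctan2(R[1,0],R[0,0])))
d=get_image("scene");cv2.imwrite("pics/s5.png",cv2.resize(d["frame"][120:300,70:310],(800,600))[:,:,::-1])
E
```

```text
time_s: 12.1
position: [0.6175, -0.1643, 0.1438]
tool_rot: [[1.0, -0.027, -0.0], [-0.027, -1.0, 0.0], [-0.0, -0.0, -1.0]]
ft_force: [0.6, -1.0, -0.4]
grip_width: 0.0682
time_s: 13.5
position: [0.5239, -0.3614, 0.0832]
tool_rot: [[0.349, -0.937, 0.0], [-0.937, -0.349, 0.0], [-0.0, -0.0, -1.0]]
ft_force: [-0.2, 0.6, 0.7]
grip_width: 0.0512
-69.54876563771127
```

View pics/s5.png

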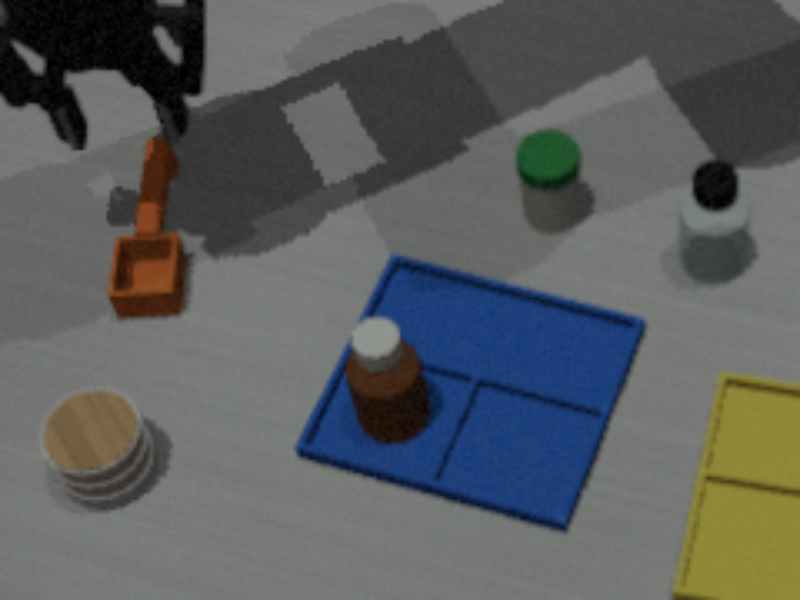

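The amber bottle stands free and upright in its bay, and the gripper is above the scoop handle. I'll check the scoop from this view.

```bash
python3 - <<'E'
from h import *
d=get_image("scene")
t=lambda P:np.array(P)/3.3333+[69.6,119.6]
h=cast(d,t([[160,139],[149,232]]),.03);b=cast(d,t([[118,238],[180,233],[185,284],[110,288]]),.026)
print(h,b.mean(0)); v=b.mean(0)-h[0];print(np.degrees(np.arctan2(v[1],v[0])),np.linalg.norm(v),b.mean(0)-v/np.linalg.norm(v)*.045)
E
python3 -m crank '[0,0,0,0,0,-0.02,60, 0,0,0,0,0,-0.02,60, 0,0,0,0,0,-0.015,60, 0,0,0,0,0,-0.006,60,0,0,0,0,0,0,60,0,0,0,0,0,0,60]' 30
```

```text
[[ 0.47394791 -0.38114585]
 [ 0.54636487 -0.35439003]] [ 0.56459379 -0.34727935]
20.48635633699413 0.09676577693655378 [ 0.52243979 -0.36302864]
time_s: 14.2
position: [0.5242, -0.3618, 0.023]
tool_rot: [[0.349, -0.937, 0.002], [-0.937, -0.349, -0.002], [0.002, -0.001, -1.0]]
ft_force: [0.1, 0.7, 0.5]
grip_width: 0.0508
```

```bash
python3 -m crank '[0,0,0,0,0,0,0, 0,0,0,0,0,0,0, 0,0,0,0,0,0,0, 0,0,0,0,0,0,0, 0,0,0,0,0,0,0, 0,0,0,0,0,0,0,0,0,0,0,0,0,0,0,0,0,0,0,0.005,0]'; python3 -m crank '[0,0,0,0,0,0.02,0,0,0,0,0,0,0.03,0,0,0,0,0,0,0.03,0,0,0,0,0,0,0.03,0,0,0,0,0,0,0.023,0,0,0,0,0,0,0,0,0,0,0,0,0,0,0]'
```

```text
time_s: 15.0
position: [0.5233, -0.3611, 0.0262]
tool_rot: [[0.349, -0.937, -0.001], [-0.937, -0.349, 0.001], [-0.001, 0.001, -1.0]]
ft_force: [-0.9, -0.3, -0.2]
grip_width: 0.0002
time_s: 15.7
position: [0.5235, -0.3612, 0.1597]
tool_rot: [[0.349, -0.937, 0.0], [-0.937, -0.349, -0.0], [0.0, -0.0, -1.0]]
ft_force: [0.1, -0.2, 0.1]
grip_width: -0.0003
```

The gripper closed on nothing again, as it did with the logger. The real fingertip height needs checking: I'll compute where the tips were in the earlier pictures, and look at the scoop.

Run:
```python
from h import *
d=get_image("scene")
# s5: TCP (.524,-.361,.083): tip mid ; s1: TCP (.568,.349,.103)
for p,t in(((np.array([125,139])/3.333+[69.6,119.6]),(.524,-.3614)),((np.array([(295+460)/2,(195+268)/2])/4+[369.6,199.6]),(.568,.349))):
    for z in(.05,.07,.09,.11,.13):print(t,z,cast(d,[p],z)[0])
cv2.imwrite("pics/s6.png",cv2.resize(d["frame"][60:240,30:270],(800,600))[:,:,::-1])
```

```text
(0.524, -0.3614) 0.05 [ 0.49423253 -0.39117251]
(0.524, -0.3614) 0.07 [ 0.50828197 -0.37862304]
(0.524, -0.3614) 0.09 [ 0.52233141 -0.36607358]
(0.524, -0.3614) 0.11 [ 0.53638086 -0.35352411]
(0.524, -0.3614) 0.13 [ 0.5504303  -0.34097465]
(0.568, 0.349) 0.05 [0.52805217 0.3661808 ]
(0.568, 0.349) 0.07 [0.5413189 0.3612023]
(0.568, 0.349) 0.09 [0.55458564 0.3562238 ]
(0.568, 0.349) 0.11 [0.56785237 0.35124531]
(0.568, 0.349) 0.13 [0.5811191  0.34626681]
```

View pics/s6.png

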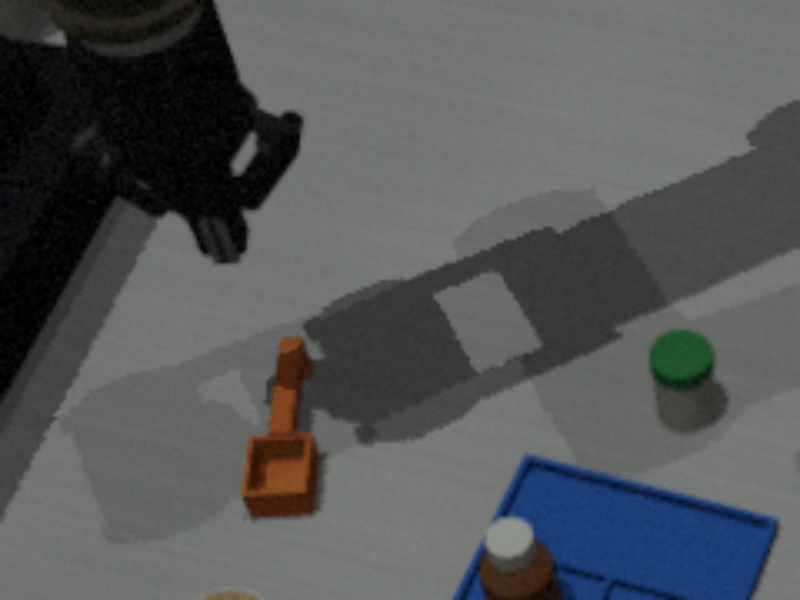

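The scoop is untouched. The earlier pictures put the open tips about 8 mm above the TCP, which is far higher than expected.

Run:
```python
from h import *
d=get_image("scene");s=observe();print(s["position"],s["q"])
for p in ([220,262],[225,258]):
  p=np.array(p)/3.333+[29.6,59.6]
  for z in(.13,.15,.17):print(z,cast(d,[p],z)[0])
```

```text
[ 0.52323296 -0.36093872  0.15839808] [-4.52517692e+01  3.32044681e+01  6.55004846e+01  1.19912443e-03
  8.14259493e+01  2.43095032e+01]
0.13 [ 0.50104341 -0.39114239]
0.15 [ 0.51635245 -0.37731341]
0.17 [ 0.5316615  -0.36348443]
0.13 [ 0.49724507 -0.38967653]
0.15 [ 0.512651   -0.37588493]
0.17 [ 0.52805692 -0.36209333]
```

The shut tips are also about 6 mm behind the TCP. Going by the pictures, the fingers end about 20 mm higher than stated, so I'll go lower, guarded by the force reading.

```bash
python3 -m crank '[0,0,0,0,0,-0.02,60,0,0,0,0,0,-0.03,60,0,0,0,0,0,-0.03,60,0,0,0,0,0,-0.03,60,0,0,0,0,0,-0.02,60,0,0,0,0,0,-0.01,60,0,0,0,0,0,0,60]'; python3 -m crank '[0,0,0,0,0,-0.008,60,0,0,0,0,0,-0.003,60,0,0,0,0,0,0,60,0,0,0,0,0,0,60]'; python3 -m crank '[0,0,0,0,0,0,0,0,0,0,0,0,0,0,0,0,0,0,0,0,0,0,0,0,0,0,0,0,0,0,0,0,0,0,0,0,0,0,0,0,0,0,0,0,0,0,0,0,0]'
```

```text
time_s: 16.5
position: [0.523, -0.3607, 0.0178]
tool_rot: [[0.349, -0.937, -0.003], [-0.937, -0.349, 0.003], [-0.003, 0.001, -1.0]]
ft_force: [-0.0, 0.5, 0.4]
grip_width: 0.051
time_s: 16.9
position: [0.5238, -0.3615, 0.0091]
tool_rot: [[0.349, -0.937, 0.001], [-0.937, -0.349, -0.001], [0.001, -0.0, -1.0]]
ft_force: [1.0, 1.0, -0.6]
grip_width: 0.0509
time_s: 17.6
position: [0.5238, -0.3616, 0.0091]
tool_rot: [[0.349, -0.937, 0.001], [-0.937, -0.349, -0.001], [0.001, -0.0, -1.0]]
ft_force: [-0.4, -0.6, 4.4]
grip_width: 0.0153
```

```bash
python3 -m crank '[0,0,0,0,0,0.01,0,0,0,0,0,0,0.02,0,0,0,0,0,0,0.03,0,0,0,0,0,0,0.03,0,0,0,0,0,0,0.03,0,0,0,0,0,0,0.02,0]'
python3 -m crank '[0,0,0.04,0.001,0.01,0,0,0,0,0.07,0.0023,0.025,0,0,0,0,0.07,0.0023,0.025,0,0,0,0.07,0.0023,0.025,0,0,0,0.07,0.0023,0.025,0,0,0,0.07,0.0023,0.025,0,0,0,0.07,0.0023,0.025,0,0,0,0.07,0.0023,0.025,0,0,0,0.07,0.0023,0.025,0,0,0,0.07,0.0023,0.025,0,0,0,0.07,0.0023,0.025,0,0,0,0.07,0.0023,0.025,0,0,0,0.07,0.0023,0.025,0,0,0,0.07,0.0023,0.025,0,0,0,0.07,0.0023,0.025,0,0,0,0.07,0.0023,0.025,0,0,0,0.07,0.0023,0.025,0,0,0,0.07,0.0023,0.025,0,0,0,0.065,0.0025,0.025,0,0,0,0,0,0,0,0]'
python3 -m crank '[0,0,0,0,0,0,0,0,0,0,0,0,0,0]'
python3 - <<'E'
from h import *
R=observe()["tool_rot"];print(np.degrees(np.arctan2(R[1,0],R[0,0])))
d=get_image("scene");cv2.imwrite("pics/s7.png",cv2.resize(d["frame"][130:340,200:480],(800,600))[:,:,::-1])
E
```

```text
time_s: 18.2
position: [0.5238, -0.3613, 0.1511]
tool_rot: [[0.349, -0.937, 0.001], [-0.937, -0.349, -0.001], [0.001, -0.001, -1.0]]
ft_force: [-0.3, -0.0, -1.3]
grip_width: 0.0152
time_s: 18.4
position: [0.5233, -0.361, 0.148]
tool_rot: [[0.349, -0.937, -0.001], [-0.937, -0.349, 0.001], [-0.001, 0.0, -1.0]]
ft_force: [0.3, -0.2, -1.0]
grip_width: 0.0151
-69.5544821489621validation failed for argument at $...
```

View pics/s7.png

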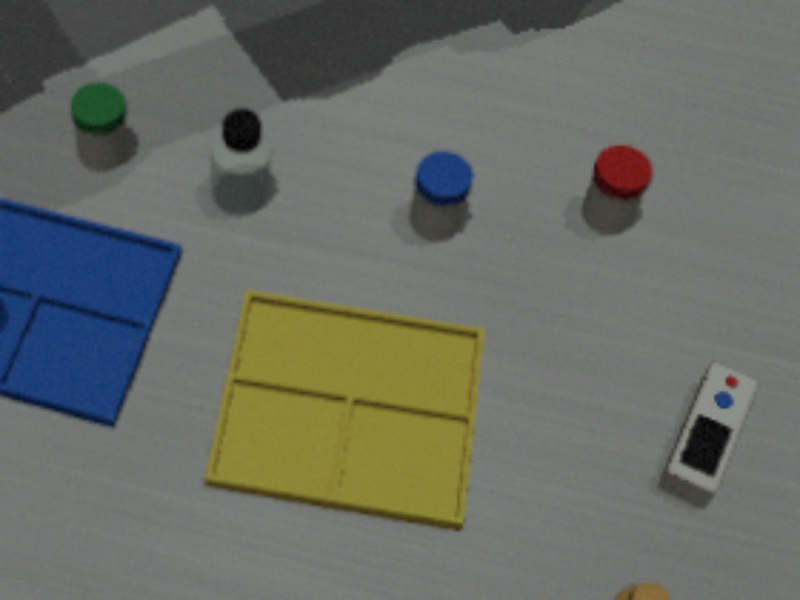

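The carry row list was malformed and refused, so nothing moved; the trays are clear in this view. I'll retype it, two calls of spaced rows.

```bash
python3 -m crank '[0,0,0.04,0.001,0.011,0,0, 0,0,0.07,0.0023,0.025,0,0, 0,0,0.07,0.0023,0.025,0,0, 0,0,0.07,0.0023,0.025,0,0, 0,0,0.07,0.0023,0.025,0,0, 0,0,0.07,0.0023,0.025,0,0, 0,0,0.07,0.0023,0.025,0,0, 0,0,0.07,0.0023,0.025,0,0, 0,0,0.07,0.0023,0.025,0,0, 0,0,0.07,0.0023,0.025,0,0, 0,0,0.07,0.0023,0.025,0,0, 0,0,0.07,0.0023,0.025,0,0, 0,0,0.07,0.0023,0.025,0,0, 0,0,0.07,0.0023,0.025,0,0, 0,0,0.07,0.0023,0.025,0,0, 0,0,0.07,0.0023,0.025,0,0, 0,0,0.07,0.0023,0.025,0,0, 0,0,0.07,0.0023,0.025,0,0, 0,0,0.065,0.0025,0.025,0,0, 0,0,0,0,0,0,0]'
python3 -m crank '[0,0,0,0,0,0,0, 0,0,0,0,0,0,0]'
python3 - <<'E'
from h import *
R=observe()["tool_rot"];print(np.degrees(np.arctan2(R[1,0],R[0,0])))
E
```

```text
time_s: 20.45
position: [0.5652, 0.1028, 0.1476]
tool_rot: [[0.996, 0.087, -0.002], [0.087, -0.996, 0.001], [-0.002, -0.001, -1.0]]
ft_force: [0.7, -0.2, -1.5]
grip_width: 0.0149
time_s: 20.65
position: [0.5658, 0.0993, 0.1481]
tool_rot: [[0.997, 0.081, -0.001], [0.081, -0.997, -0.0], [-0.001, 0.0, -1.0]]
ft_force: [-0.1, -0.5, -0.5]
grip_width: 0.0152
4.619137790280643
```

```bash
python3 -m crank '[0,0,0,0.001,0,-0.03,0, 0,0,0,0,0,-0.03,0, 0,0,0,0,0,-0.03,0, 0,0,0,0,0,-0.02,0, 0,0,0,0,0,-0.012,0, 0,0,0,0,0,-0.007,0, 0,0,0,0,0,-0.003,0, 0,0,0,0,0,-0.001,0, 0,0,0,0,0,0,0, 0,0,0,0,0,0,0]'; python3 -m crank '[0,0,0,0,0,-0.001,0, 0,0,0,0,0,0,0]';python3 - <<'E'
from h import *
d=get_image("scene");cv2.imwrite("pics/s8.png",cv2.resize(d["frame"][190:330,250:400],(640,600))[:,:,::-1])
E
```

```text
time_s: 21.65
position: [0.5676, 0.0997, 0.0163]
tool_rot: [[0.997, 0.081, 0.001], [0.081, -0.997, -0.0], [0.001, 0.0, -1.0]]
ft_force: [-0.4, 0.2, -0.8]
grip_width: 0.015
time_s: 21.85
position: [0.5673, 0.0997, 0.0148]
tool_rot: [[0.997, 0.081, 0.0], [0.081, -0.997, -0.0], [0.0, 0.0, -1.0]]
ft_force: [-0.4, 0.3, -0.1]
grip_width: 0.0154
```

View pics/s8.png

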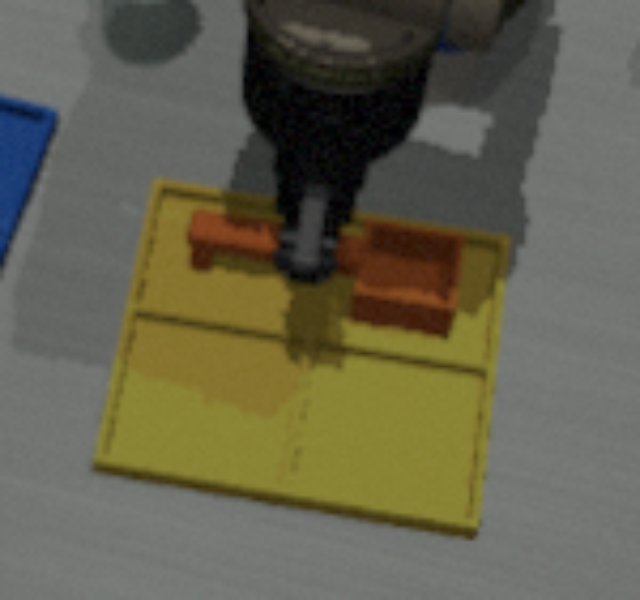

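The scoop lies level inside the long bay with its bowl toward +y. I'll lower it until it touches.

```bash
python3 -m crank '[0,0,0,0,0,-0.001,0, 0,0,0,0,0,0,0]'; python3 -m crank '[0,0,0,0,0,-0.001,0, 0,0,0,0,0,0,0]'
```

```text
time_s: 22.1
position: [0.5672, 0.0997, 0.0135]
tool_rot: [[0.997, 0.081, -0.0], [0.081, -0.997, 0.0], [-0.0, -0.0, -1.0]]
ft_force: [0.5, -0.1, -0.1]
grip_width: 0.0151
time_s: 22.3
position: [0.5673, 0.0997, 0.0131]
tool_rot: [[0.997, 0.081, 0.0], [0.081, -0.997, -0.0], [0.0, 0.0, -1.0]]
ft_force: [-1.9, -0.2, 5.2]
grip_width: 0.0154
```

```bash
python3 -m crank '[0,0,0,0,0,0,45, 0,0,0,0,0,0,45, 0,0,0,0,0,0,45, 0,0,0,0,0,0,45, 0,0,0,0,0,0,45, 0,0,0,0,0,0.01,45, 0,0,0,0,0,0.02,45, 0,0,0,0,0,0.03,45, 0,0,0,0,0,0.03,90, 0,0,0,0,0,0.02,90, 0,0,0,-0.0222,0.0062,0,90, 0,0,0,-0.0222,0.0062,0,90, 0,0,0,-0.0222,0.0062,0,90, 0,0,0,-0.0222,0.0062,0,90, 0,0,0,-0.0222,0.0062,0,90, 0,0,0,-0.0222,0.0062,0,90, 0,0,0,0,0,0,90, 0,0,0,0,0,0,90]'
python3 - <<'E'
from h import *
d=get_image("top");im=d["frame"]
p=pts(mask(im,orange,(165,105,280,205)));print("scoop",len(p),rect(cast(d,p,.028)))
d=get_image("scene");p=pts(mask(d["frame"],red,(250,220,400,330)));print(len(p),rect(cast(d,p,.028)))
E
```

```text
time_s: 24.1
position: [0.4345, 0.1369, 0.1234]
tool_rot: [[0.997, 0.081, 0.002], [0.081, -0.997, -0.0], [0.002, 0.0, -1.0]]
ft_force: [0.6, -0.3, 0.0]
grip_width: 0.0769
scoop 64 (array([563.5,  90.7]), array([80.5, 14.5]), 83.7)
91 (array([589. , 146.9]), array([11.6, 41.2]), 4.7)
```

```bash
python3 -m crank '[0,0,0,0,0,-0.03,90, 0,0,0,0,0,-0.03,90, 0,0,0,0,0,-0.025,90, 0,0,0,0,0,-0.015,90, 0,0,0,0,0,-0.005,90, 0,0,0,0,0,0,90, 0,0,0,0,0,0,0, 0,0,0,0,0,0,0, 0,0,0,0,0,0,0, 0,0,0,0,0,0,0, 0,0,0,0,0,0,0, 0,0,0,0,0,0,0, 0,0,0,0,0,0,0]' 30; python3 -m crank '[0,0,0,0,0,0.01,0, 0,0,0,0,0,0.02,0, 0,0,0,0,0,0.03,0, 0,0,0,0,0,0.03,0, 0,0,0,0,0,0,0]'
```

```text
time_s: 25.5
position: [0.4346, 0.1369, 0.0184]
tool_rot: [[0.997, 0.081, 0.002], [0.081, -0.997, 0.0], [0.002, 0.0, -1.0]]
ft_force: [0.8, 0.3, 5.9]
grip_width: 0.0398
time_s: 26.0
position: [0.4356, 0.137, 0.1113]
tool_rot: [[0.997, 0.081, 0.007], [0.081, -0.997, 0.0], [0.007, 0.0, -1.0]]
ft_force: [0.2, 0.5, -1.4]
grip_width: 0.0403
```

```bash
python3 -m crank '[0,0,0,0.015,0.002,0,0, 0,0,0,0.0245,0.002,0,0, 0,0,0,0.0245,0.002,0,0, 0,0,0,0.0245,0.002,0,0, 0,0,0,0.0245,0.002,0,0, 0,0,0,0.0245,0.002,0,0, 0,0,0,0.0245,0.002,0,0, 0,0,0,0.0245,0.002,0,0, 0,0,0,0.015,0.002,0,0, 0,0,0,0,0,0,0, 0,0,0,0,0,0,0]'; python3 -m crank '[0,0,0,0,0,-0.03,0, 0,0,0,0,0,-0.025,0, 0,0,0,0,0,-0.015,0, 0,0,0,0,0,-0.008,0, 0,0,0,0,0,-0.004,0, 0,0,0,0,0,-0.002,0, 0,0,0,0,0,0,0]'
```

```text
time_s: 27.1
position: [0.6347, 0.1548, 0.1069]
tool_rot: [[0.997, 0.081, -0.002], [0.081, -0.997, -0.0], [-0.002, -0.0, -1.0]]
ft_force: [-0.3, 0.2, -1.2]
grip_width: 0.0399
time_s: 27.8
position: [0.6357, 0.1549, 0.0242]
tool_rot: [[0.997, 0.081, 0.001], [0.081, -0.997, 0.0], [0.001, 0.0, -1.0]]
ft_force: [-0.1, 0.5, -0.9]
grip_width: 0.0402
```

```bash
python3 -m crank '[0,0,0,0,0,-0.001,0, 0,0,0,0,0,0,0]'; python3 -m crank '[0,0,0,0,0,-0.001,0, 0,0,0,0,0,0,0]'
```

```text
time_s: 28.0
position: [0.6357, 0.1549, 0.023]
tool_rot: [[0.997, 0.081, 0.001], [0.081, -0.997, 0.0], [0.001, -0.0, -1.0]]
ft_force: [0.3, 0.6, -0.2]
grip_width: 0.04
time_s: 28.2
position: [0.6359, 0.1549, 0.0225]
tool_rot: [[0.997, 0.081, 0.001], [0.081, -0.997, 0.0], [0.001, 0.0, -1.0]]
ft_force: [-1.5, 0.3, 4.8]
grip_width: 0.0402
```

```bash
python3 -m crank '[0,0,0,0,0,0,60, 0,0,0,0,0,0,60, 0,0,0,0,0,0,60, 0,0,0,0,0,0,60, 0,0,0,0,0,0.01,60, 0,0,0,0,0,0.02,60, 0,0,0,0,0,0.03,60, 0,0,0,0,0,0.03,90, 0,0,0,0,0,0.01,90, 0,0,0,-0.0305,0.0133,0,90, 0,0,0,-0.0305,0.0133,0,90, 0,0,0,-0.0305,0.0133,0,90, 0,0,0,-0.0305,0.0133,0,90, 0,0,0,-0.0305,0.0133,0,90, 0,0,0,-0.0305,0.0133,0,90, 0,0,0,-0.0305,0.0133,0,90, 0,0,0,-0.0305,0.0133,0,90, 0,0,0,0,0,0,90, 0,0,0,0,0,0,90]'
python3 - <<'E'
from h import *
d=get_image("scene");cv2.imwrite("pics/s9.png",cv2.resize(d["frame"][150:330,250:490],(800,600))[:,:,::-1])
E
```

```text
time_s: 30.1
position: [0.3915, 0.2614, 0.1218]
tool_rot: [[0.997, 0.082, 0.0], [0.082, -0.997, 0.0], [0.0, 0.0, -1.0]]
ft_force: [0.6, -0.2, 0.4]
grip_width: 0.0768
```

View pics/s9.png

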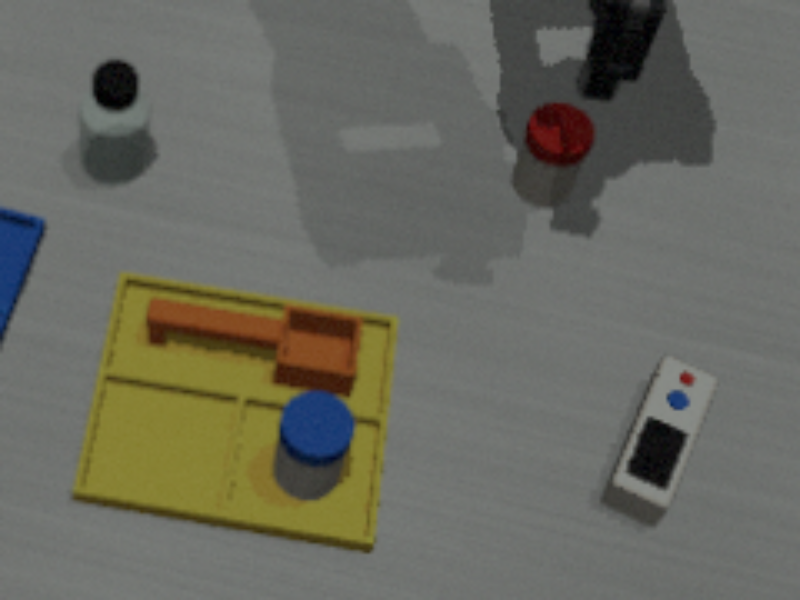

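The yellow kit is in place: scoop in the long bay and the blue pot upright in its far bay. Red pot next.

```bash
python3 -m crank '[0,0,0,0,0,-0.03,90, 0,0,0,0,0,-0.03,90, 0,0,0,0,0,-0.024,90, 0,0,0,0,0,-0.015,90, 0,0,0,0,0,-0.005,90, 0,0,0,0,0,0,90, 0,0,0,0,0,0,0, 0,0,0,0,0,0,0, 0,0,0,0,0,0,0, 0,0,0,0,0,0,0, 0,0,0,0,0,0,0, 0,0,0,0,0,0,0, 0,0,0,0,0,0,0]' 30; python3 -m crank '[0,0,0,0,0,0.01,0, 0,0,0,0,0,0.02,0, 0,0,0,0,0,0.03,0, 0,0,0,0,0,0.03,0, 0,0,0,0,0,0.02,0, 0,0,0,0,0,0,0]'
```

```text
time_s: 31.45
position: [0.3921, 0.2615, 0.0184]
tool_rot: [[0.997, 0.081, 0.002], [0.081, -0.997, 0.001], [0.002, -0.0, -1.0]]
ft_force: [0.5, 0.2, 6.2]
grip_width: 0.0403
time_s: 32.05
position: [0.3924, 0.2617, 0.1304]
tool_rot: [[0.997, 0.081, 0.005], [0.081, -0.997, 0.002], [0.005, -0.001, -1.0]]
ft_force: [0.2, -0.1, -1.7]
grip_width: 0.04
```

```bash
python3 -m crank '[0,0,0,0.0082,-0.0114,0,0, 0,0,0,0.0165,-0.0246,0,0, 0,0,0,0.0165,-0.0246,0,0, 0,0,0,0.0165,-0.0246,0,0, 0,0,0,0.0165,-0.0246,0,0, 0,0,0,0.0165,-0.0246,0,0, 0,0,0,0.0165,-0.0246,0,0, 0,0,0,0.0165,-0.0246,0,0, 0,0,0,0.0165,-0.0246,0,0, 0,0,0,0.0165,-0.0246,0,0, 0,0,0,0.0165,-0.0246,0,0, 0,0,0,0.0165,-0.0246,0,0, 0,0,0,0.0165,-0.0246,0,0, 0,0,0,0.0165,-0.0246,0,0, 0,0,0,0.006,-0.011,0,0, 0,0,0,0,0,0,0, 0,0,0,0,0,0,0, 0,0,0,0,0,0,0]'
```

```text
time_s: 33.85
position: [0.6196, -0.0798, 0.1275]
tool_rot: [[0.997, 0.082, -0.001], [0.082, -0.997, 0.0], [-0.001, -0.001, -1.0]]
ft_force: [0.3, 0.3, 0.5]
grip_width: 0.0401
```

```bash
python3 -m crank '[0,0,0,0,0,-0.03,0, 0,0,0,0,0,-0.03,0, 0,0,0,0,0,-0.02,0, 0,0,0,0,0,-0.013,0, 0,0,0,0,0,-0.006,0, 0,0,0,0,0,-0.004,0, 0,0,0,0,0,-0.001,0, 0,0,0,0,0,0,0]'; python3 -m crank '[0,0,0,0,0,-0.001,0, 0,0,0,0,0,0,0]'
```

```text
time_s: 34.65
position: [0.6206, -0.081, 0.0243]
tool_rot: [[0.997, 0.081, 0.001], [0.081, -0.997, -0.0], [0.001, 0.0, -1.0]]
ft_force: [0.9, -0.8, 0.1]
grip_width: 0.04
time_s: 34.85
position: [0.6204, -0.081, 0.023]
tool_rot: [[0.997, 0.081, 0.001], [0.081, -0.997, -0.0], [0.001, 0.0, -1.0]]
ft_force: [0.5, 0.3, -0.8]
grip_width: 0.0405
```

```bash
python3 -m crank '[0,0,0,0,0,-0.001,0, 0,0,0,0,0,0,0]'; python3 -m crank '[0,0,0,0,0,0,60, 0,0,0,0,0,0,60, 0,0,0,0,0,0,60, 0,0,0,0,0,0,60, 0,0,0,0,0,0.01,60, 0,0,0,0,0,0.02,60, 0,0,0,0,0,0.03,60, 0,0,0,0,0,0.03,60, 0,0,0,0,0,0.02,80]'
python3 -m crank '[0,0,0.07,-0.003,0.024,0,80, 0,0,0.07,-0.003,0.024,0,80, 0,0,0.07,-0.003,0.024,0,80, 0,0,0.07,-0.003,0.024,0,80, 0,0,0.07,-0.003,0.024,0,80, 0,0,0.07,-0.003,0.024,0,80, 0,0,0.07,-0.003,0.024,0,80, 0,0,0.07,-0.003,0.024,0,80, 0,0,0.07,-0.003,0.024,0,80, 0,0,0.07,-0.003,0.024,0,80, 0,0,0.07,-0.003,0.024,0,80, 0,0,0.07,-0.003,0.024,0,80, 0,0,0.07,-0.003,0.024,0,80, 0,0,0.07,-0.003,0.024,0,80, 0,0,0.07,-0.003,0.024,0,80, 0,0,0.07,-0.003,0.024,0,80, 0,0,0.07,-0.003,0.024,0,80, 0,0,0.08,-0.001,0.022,0,80, 0,0,0,0,0,-0.03,80, 0,0,0,0,0,-0.02,80]'
python3 -m crank '[0,0,0,0,0,0,80, 0,0,0,0,0,0,80]'
python3 - <<'E'
from h import *
R=observe()["tool_rot"];print(np.degrees(np.arctan2(R[1,0],R[0,0])))
E
```

```text
time_s: 35.05
position: [0.6205, -0.0811, 0.0224]
tool_rot: [[0.997, 0.081, 0.001], [0.081, -0.997, -0.0], [0.001, 0.001, -1.0]]
ft_force: [-1.4, 1.3, 4.0]
grip_width: 0.0401
time_s: 35.95
position: [0.6208, -0.0811, 0.1347]
tool_rot: [[0.997, 0.081, 0.003], [0.081, -0.997, -0.001], [0.003, 0.001, -1.0]]
ft_force: [0.4, -0.3, -0.5]
grip_width: 0.0647
time_s: 37.95
position: [0.5677, 0.3498, 0.0811]
tool_rot: [[0.217, 0.976, 0.0], [0.976, -0.217, -0.0], [-0.0, 0.0, -1.0]]
ft_force: [-0.1, -0.9, -1.3]
grip_width: 0.0682
time_s: 38.15
position: [0.5686, 0.3491, 0.0827]
tool_rot: [[0.218, 0.976, 0.001], [0.976, -0.218, 0.0], [0.001, 0.001, -1.0]]
ft_force: [-0.9, 0.6, 0.1]
grip_width: 0.0681
77.39980638572185
```

```bash
python3 -m crank '[0,0,0,0,0,-0.025,80, 0,0,0,0,0,-0.025,80, 0,0,0,0,0,-0.015,80, 0,0,0,0,0,-0.007,80, 0,0,0,0,0,-0.003,80, 0,0,0,0,0,0,80]'; python3 -m crank '[0,0,0,0,0,0,0, 0,0,0,0,0,0,0, 0,0,0,0,0,0,0, 0,0,0,0,0,0,0, 0,0,0,0,0,0,0, 0,0,0,0,0,0,0, 0,0,0,0,0,0,0, 0,0,0,0,0,0,0]' 35; python3 -m crank '[0,0,0,0,0,0.01,0, 0,0,0,0,0,0.02,0, 0,0,0,0,0,0.03,0, 0,0,0,0,0,0.03,0, 0,0,0,0,0,0.03,0, 0,0,0,0,0,0,0]'
```

```text
time_s: 38.75
position: [0.5687, 0.3492, 0.0074]
tool_rot: [[0.218, 0.976, 0.001], [0.976, -0.218, 0.0], [0.001, 0.001, -1.0]]
ft_force: [-0.1, -0.1, 0.2]
grip_width: 0.0684
time_s: 39.55
position: [0.5686, 0.3493, 0.0075]
tool_rot: [[0.218, 0.976, 0.001], [0.976, -0.218, 0.001], [0.001, 0.001, -1.0]]
ft_force: [-1.1, 0.2, 5.9]
grip_width: 0.0329
time_s: 40.15
position: [0.5698, 0.3497, 0.1316]
tool_rot: [[0.218, 0.976, 0.007], [0.976, -0.218, 0.003], [0.004, 0.007, -1.0]]
ft_force: [-0.0, -0.1, -0.8]
grip_width: 0.033
```

```bash
python3 -m crank '[0,0,-0.08,-0.001,-0.02,0,0, 0,0,-0.08,-0.001,-0.025,0,0, 0,0,-0.08,-0.001,-0.025,0,0, 0,0,-0.08,-0.001,-0.025,0,0, 0,0,-0.08,-0.001,-0.025,0,0, 0,0,-0.08,-0.001,-0.025,0,0, 0,0,-0.08,-0.001,-0.025,0,0, 0,0,-0.08,-0.001,-0.025,0,0, 0,0,-0.08,-0.001,-0.025,0,0, 0,0,-0.08,-0.001,-0.025,0,0, 0,0,-0.08,-0.001,-0.025,0,0, 0,0,-0.08,-0.001,-0.025,0,0, 0,0,-0.08,-0.001,-0.025,0,0, 0,0,-0.08,-0.001,-0.025,0,0, 0,0,-0.08,-0.001,-0.025,0,0, 0,0,-0.08,-0.001,-0.025,0,0, 0,0,-0.08,-0.001,-0.025,0,0, 0,0,-0.02,-0.002,-0.025,0,0, 0,0,0,-0.003,-0.025,0,0, 0,0,0,0,0,0,0]'
python3 -m crank '[0,0,0,-0.001,0,0,0, 0,0,0,0,0,0,0]'
python3 - <<'E'
from h import *
R=observe()["tool_rot"];print(np.degrees(np.arctan2(R[1,0],R[0,0])))
E
```

```text
time_s: 42.15
position: [0.5457, -0.1233, 0.1261]
tool_rot: [[0.999, -0.032, -0.001], [-0.032, -0.999, -0.0], [-0.001, 0.0, -1.0]]
ft_force: [0.0, 1.0, -0.5]
grip_width: 0.0333
time_s: 42.35
position: [0.5449, -0.1201, 0.1264]
tool_rot: [[1.0, -0.028, -0.001], [-0.028, -1.0, 0.001], [-0.001, -0.001, -1.0]]
ft_force: [0.2, -0.0, -1.9]
grip_width: 0.0332
-1.6230244023449394
```

```bash
python3 -m crank '[0,0,0,0,0,-0.03,0, 0,0,0,0,0,-0.03,0, 0,0,0,0,0,-0.025,0, 0,0,0,0,0,-0.015,0, 0,0,0,0,0,-0.008,0, 0,0,0,0,0,-0.004,0, 0,0,0,0,0,-0.001,0, 0,0,0,0,0,0,0]'; python3 -m crank '[0,0,0,0,0,-0.001,0, 0,0,0,0,0,0,0]'
python3 - <<'E'
from h import *
d=get_image("scene");cv2.imwrite("pics/s10.png",cv2.resize(d["frame"][140:300,130:330],(750,600))[:,:,::-1])
E
```

```text
time_s: 43.15
position: [0.5456, -0.1209, 0.0142]
tool_rot: [[1.0, -0.029, 0.001], [-0.029, -1.0, -0.0], [0.001, 0.0, -1.0]]
ft_force: [-0.5, -0.8, -0.6]
grip_width: 0.0329
time_s: 43.35
position: [0.5454, -0.121, 0.013]
tool_rot: [[1.0, -0.029, 0.001], [-0.029, -1.0, -0.0], [0.001, 0.0, -1.0]]
ft_force: [0.2, -0.1, 0.1]
grip_width: 0.0329
```

View pics/s10.png

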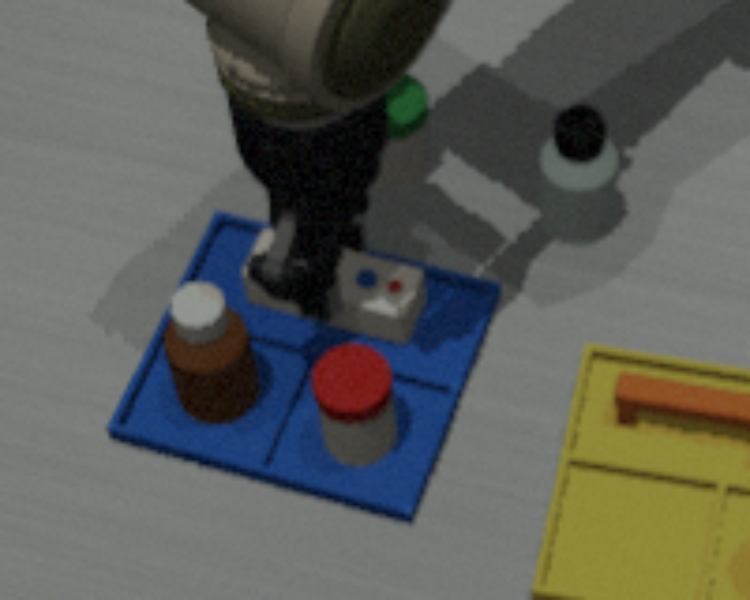

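The logger sits in the long bay, with the bottle and red pot upright in the far bays. I'll touch down, release and lift straight up.

```bash
python3 -m crank '[0,0,0,0,0,-0.001,0, 0,0,0,0,0,0,0]'; python3 -m crank '[0,0,0,0,0,-0.0005,0, 0,0,0,0,0,0,0]'; python3 -m crank '[0,0,0,0,0,0,57, 0,0,0,0,0,0,57, 0,0,0,0,0,0,57, 0,0,0,0,0,0,57, 0,0,0,0,0,0,57, 0,0,0,0,0,0.01,57, 0,0,0,0,0,0.02,57, 0,0,0,0,0,0.03,57, 0,0,0,0,0,0.03,57, 0,0,0,0,0,0.03,57, 0,0,0,-0.03,0,0.03,57, 0,0,0,-0.04,0,0,57, 0,0,0,-0.04,0,0,57, 0,0,0,-0.04,0,0,57, 0,0,0,-0.03,0,0,57, 0,0,0,0,0,0,57, 0,0,0,0,0,0,57]'
python3 - <<'E'
from h import *
d=get_image("scene");im=d["frame"];cv2.imwrite("pics/s11.png",cv2.resize(im[120:330,100:380],(800,600))[:,:,::-1])
E
```

```text
time_s: 43.6
position: [0.5452, -0.1209, 0.0116]
tool_rot: [[1.0, -0.029, -0.0], [-0.029, -1.0, 0.0], [-0.0, -0.0, -1.0]]
ft_force: [-0.9, -0.1, -0.8]
grip_width: 0.0333
time_s: 43.8
position: [0.5452, -0.121, 0.0115]
tool_rot: [[1.0, -0.029, 0.0], [-0.029, -1.0, -0.0], [0.0, 0.0, -1.0]]
ft_force: [-1.4, 0.9, 4.1]
grip_width: 0.0332
time_s: 45.5
position: [0.3655, -0.1212, 0.162]
tool_rot: [[1.0, -0.03, 0.002], [-0.03, -1.0, -0.001], [0.002, 0.001, -1.0]]
ft_force: [0.2, 0.3, 1.2]
grip_width: 0.0486
```

View pics/s11.png

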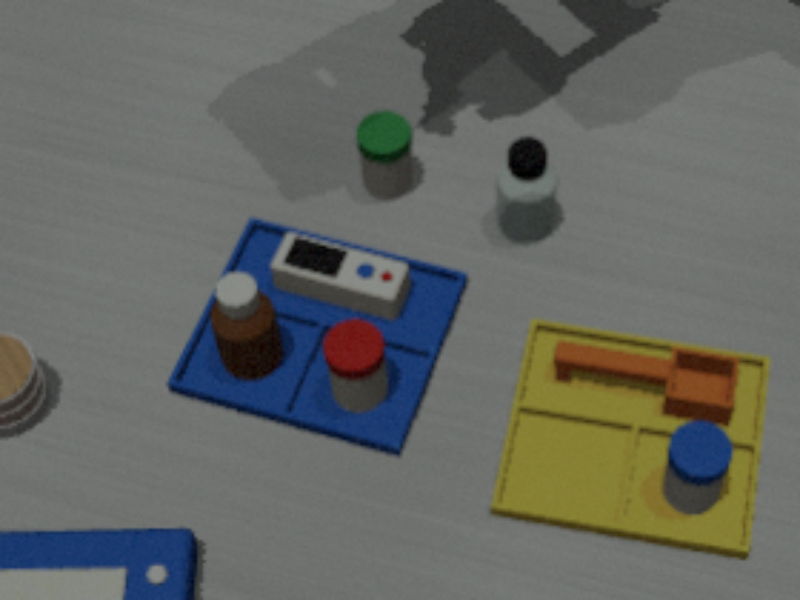

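Both kits look right: everything stands or lies flat in its bay, and the green pot and clear bottle are in their places. I'll do one numeric check and hand in.

Run:
```python
from h import *
d=get_image("scene");im=d["frame"]
t=lambda P:np.array(P,float)/2.857+[99.6,119.6]
def loc(p,c,a):
    a=np.radians(a);v=p-np.array(c);return np.round([v[0]*np.cos(a)+v[1]*np.sin(a),-v[0]*np.sin(a)+v[1]*np.cos(a)],4)
B=([.5847,-.1216],-1.4);Y=([.6054,.1104],4.7)
print("logger",loc(cast(d,t([[288,234],[411,262],[399,290],[274,263]]),.034).mean(0),*B))
print("amber",loc(cast(d,t([[237,290]]),.087)[0],*B))
print("red",loc(cast(d,pts(mask(im,red,(210,225,240,255))).mean(0)[None],.059)[0],*B))
print("blue",loc(cast(d,pts(mask(im,blue,(330,262,360,292))).mean(0)[None],.059)[0],*Y))
print("scoop bowl",loc(cast(d,t([[675,352],[735,360],[732,393],[665,385]]),.03).mean(0),*Y),"handle end",loc(cast(d,t([[556,352]]),.034)[0],*Y))
print("green",cast(d,pts(mask(im,green,(215,150,255,190))).mean(0)[None],.055))
close_job()
```

```text
logger [-0.0423  0.0008]
amber [ 0.0326 -0.041 ]
red [0.0352 0.0397]
blue [0.0338 0.0418]
scoop bowl [-0.0423  0.0374] handle end [-0.037  -0.0626]
green [[ 0.43802171 -0.12223493]]
the job is handed in; nothing more can be done
```

Both kits are made up and the job is handed in, at about 45 s of the 120 s allowed. `close_job()` gives no verdict, so the result rests on my own checks.

**Placement:** each item was lowered until the wrist felt the bay floor, then released. Positions are in tray frames, measured in the last picture:

| Item | Tray | x (mm) | y (mm) | Allowed x (mm) | Allowed y (mm) |
|---|---|---|---|---|---|
| Amber bottle | blue | 33 | −41 | 12 to 56 | −68 to 68 |
| Red pot | blue | 35 | 40 | 12 to 56 | −68 to 68 |
| Logger, display up | blue | −42 | 1 | −60 to −16 | −40 to 40 |
| Blue pot | yellow | 34 | 42 | 12 to 56 | −68 to 68 |
| Scoop, mouth up | yellow | about −40 | about 0 | −60 to −16 | −40 to 40 |

**Things to leave alone:** the green pot measured within about 1 mm of its starting place. The clear bottle I judged only by eye; it stands upright where it was.

**What went wrong:** my first grasps of the logger and the scoop closed on nothing, and neither object moved. The pictures put the fingertips about 6–8 mm behind the TCP, not the stated 14 mm ahead. Gripping lower by that difference worked for both. One malformed move was refused, with no effect.

**Not measured:** I judged tilt by eye, and height only by feeling the floor. The scoop's bowl and handle end gave x values of −42 and −37 mm, a disagreement of about 5 mm but well inside the limits.

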